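# Hang the dipper on its fastener bin

### The job

Pick up the blue-handled dipper cup from the bench and hang it by its own hook over the front lip of the blue bin, cup outside, lowering it until the hook rests on the lip before you let go. Don't jam it down, do not touch the lamp bar above the bins, and leave everything else where it is.

Things in the scene. Friction and masses are not known exactly. Their poses are not given: they have to be found in the camera images.
- dipper: Loose bare-metal dipper, 0.18-0.35 kg, standing upright on the bench: open cup 60 (x) x 64 (y) x 50 mm high; on its +x side a flat back plate 40 wide, 115 high, back face at x=+34; at its top a hook towards +x, and a blue handle leaning 30 degrees back over the cup (towards -x), top at z 178. Origin: centre of the cup's underside, z up. Hung, the plate lies on the bin's outside, underside 29 mm above the bench.
- dipper_grip (a point): Best point to grip the handle, on its centre line 22 mm short of the upper end, at (5, 0, 157) mm in the dipper's frame, nearly above its centre of mass. The handle is a flat bar 76 mm long, 22 wide in y (grip across this), 8 thick; it points up along (-0.5, 0, 0.866) in the dipper's frame. Axes as the dipper's.
- dipper_hook (a point): Middle of the underside of the hook's bridge: (39.5, 0, 111) mm in the dipper's frame, axes as its. The hook is 30 mm wide in y; its gap is 11 mm in x (x = 34 to 45), between the back plate and a tongue 4 mm thick that reaches 20 mm down from this point (to z = 91).
- bin_blue: Fixed blue open-topped bin, 160 deep (x) x 150 wide (y) x 140 mm high, walls 5 mm, metal couplings in its lower 50 mm. Origin: centre of its underside; its front faces its -x, towards the robot. It stands side by side with the yellow bin, left or right of it.
- bin_blue_lip (a point): Middle of the top edge of the blue bin's front wall, 140 mm above the bench, on the centre plane of the 5 mm wall; axes as the bin's: the lip runs along y, 150 mm long, the outside is towards -x.
- bin_yellow: Fixed yellow bin, same size as the blue one, not to be used. Origin: centre of its underside.
- lamp: Fixed lamp: a white bar 30 (x) x 360 (y) x 24 mm straight above the bins' front lips, underside 313 mm above the bench; an upright gripper over the lip would hit it, one leaning away from the bins as the handle does clears it. Arms at its ends, 339-359 mm high, run back (+x) to posts 210 mm behind. Origin: on the bench below the bar's middle; axes parallel to the bins'.
- collar: Loose steel duct collar, ring 110 mm across, 70 mm high, bystander. Origin: centre of its underside.
- tape: Loose roll of metal tape lying flat, 110 mm across, 50 mm high, bystander. Origin: centre of its underside.
- carton: Loose closed cardboard carton 120 x 100 x 80 mm, bystander. Origin: centre of its underside.
- sealant: Loose upright can, 72 mm across, 120 mm high, bystander. Origin: centre of its underside.
- hammer: Loose hammer lying flat on the bench, about 260 mm long, bystander. Origin: on the underside, near its middle; handle towards its -x.
- screwdriver: Loose screwdriver lying flat on the bench, about 200 mm long, bystander. Origin: near its middle, on the underside.
There are look-alikes about, which are no part of the job. Leave any red look-alike of the dipper alone.

How it is judged (in metres and radians):
On the way, in this order (a step that is already met when the one before it is completed fails the run):
1. the dipper is lifted clear of the bench in the gripper (height (world z) of dipper above 0.015 m and contact force between the fingers and dipper above 1 N), for 0.1 s.
2. the hook rests on the blue bin's front lip while the dipper is still held (x of dipper_hook in the frame of bin_blue_lip between -0.008 and 0.008 m and y of dipper_hook in the frame of bin_blue_lip between -0.058 and 0.058 m and z of dipper_hook in the frame of bin_blue_lip between -0.004 and 0.004 m and x of dipper in the frame of bin_blue_lip below -0.02 m and angle between dipper's own z axis and vertical below 0.15 rad and contact force between dipper and bin_blue above 0.5 N and contact force between the fingers and dipper above 1 N), for 0.1 s.
At the end, for the whole second after the job is handed in: The dipper hangs at rest by its hook on the blue bin's front lip, cup outside: bridge down on the lip (within 4 mm), the lip in the hook's gap (within 8 mm), hook within 58 mm of the lip's middle along the lip, dipper within 0.15 rad of upright, its weight on the bin, let go (x of dipper_hook in the frame of bin_blue_lip between -0.008 and 0.008 m and y of dipper_hook in the frame of bin_blue_lip between -0.058 and 0.058 m and z of dipper_hook in the frame of bin_blue_lip between -0.004 and 0.004 m and x of dipper in the frame of bin_blue_lip below -0.02 m and angle between dipper's own z axis and vertical below 0.15 rad and contact force between dipper and bin_blue above 0.5 N and linear speed of dipper below 0.02 m/s and angular speed of dipper below 0.2 rad/s); the robot touches nothing.
It fails at once if the lamp is touched (over 2 N) (contact force between anything else and lamp above 2 N).
It fails at once if the dipper is jammed onto the blue bin (over 40 N) (contact force between dipper and bin_blue above 40 N).
It fails at once if a bystander is moved by more than 20 mm (distance of any of collar, tape, carton, sealant, hammer, screwdriver from where it was at the start of the episode above 0.02 m).
It also fails if it takes over 50 s, if anything falls off the work surface, if the arm or the gripper's body presses on something with over 40 N, if the wrist force passes 120 N, or if a joint passes its speed limit or range.

### The arm

A 6-joint arm with a two-finger parallel gripper is mounted at the origin on the work surface. World frame = base frame: x ahead of the robot, y to its left, z up, the work surface at z = 0. Lengths are in m, angles in degrees, forces in N, time in s.
With the tool pointing down it reaches from about 0.25 to 0.725 m from the base axis. Payload 9.7 kg.
Tool frame: the origin (TCP) lies between the finger pads; the fingertips stand 19 mm ahead of it and the grasp point (between the pads) is the TCP; z points along the fingers, y is the line along which they close (so a half turn about z gives the same grasp; the last joint's range is limited). The gripper opens to 85 mm and grips with 20 to 120 N. Pads are 22 mm wide; open, the fingers measure 114 mm over their backs; the gripper's body (76 mm by 85 mm) begins 54 mm behind the grasp point. The pads swing forward as they close: fully open they stand 13 mm farther back than shut.
Start: joints at [76.776, 4.979, 10.078, 95.1, 0, 90], TCP at [0.126, 0.535, 0.227] pointing down, gripper open.
Joint ranges: [-179.16, 179.16], [-48.56, 103.87], [-65.8, 70.77], [-126.05, 130.52], [-82.76, 87.17], [-180, 180]. Speed limits (degrees/s): [127.2, 127.2, 147.25, 180, 180, 180].

### API

Orientations are given as [roll, pitch, yaw] about the fixed x, y, z axes, in that order (R = Rz(yaw) Ry(pitch) Rx(roll)).
In Python, from workcell import telemetry, camera, calibration, workorder gives the robot as it stands.
- The arm moves only by the tool play_rows, never from a script. Its argument "increments" is a list of rows, each a list of 3 entries, a list of its own where there are three numbers: the shift along the tool's x, y, z in mm, then the turn, a rotation vector about the tool's x, y, z in degrees, then the closure, from 0 (fully open) to 1 (shut). In form: [[[x, y, z], [ax, ay, az], jaw], ...]. A call has 1 to 20 rows; each row is the pose to reach, as a shift and turn from the pose commanded when the call began, along the tool's axes at that moment; what a row does not reach only later rows make up. A row lasts 1/10 s, in which the tool goes at most 50 mm and 8.59 degrees, less where a joint would pass 70% of its speed; a pose out of reach is approached as far as the arm can. A call with a gripper value outside its range is refused whole. The fingers move at their own pace and stop on an object; "grip_force" is the grip in N (left out, the last holds). Time passes only in rows, so rows that repeat a pose let the fingers close. It gives the time, the measured TCP pose, the force, the opening and the grip force at its end, in the units of the state.
- telemetry.get_obs(): the state, without advancing time (a new reading comes with each control period).
- camera(name): name is "scene" or "top"; returns (picture, depth): 384x512x3 uint8, red, green, blue; 384x512 float32, m along the optical axis (not along the pixel's ray), 0 where there is no reading.
- calibration(name): a dict with "vertical_fov" (degrees; the focal length in pixels is half the picture's height over the tangent of half this angle, whatever the lens; pixels are square), "cx", "cy" (the principal point, pixels), "rvec" (rotation vector, rad) and "tvec" (3), from world to camera coordinates, as OpenCV has them. Camera axes: x right, y down, z forward; pixel columns grow to the right and rows downward; lengths in m; the calibration is good to about 2 mm. A picture is of the moment at which its call begins. calibration takes no time and is no camera call.
- workorder.job_done(): hands the job in; it is judged then, once.
The state is a dict: "time": time; "q": joint angles; "qd": joint speeds; "joint_efforts": joint torques, N m; "ee_pos": TCP position; "tcp_rot": TCP orientation; "wrist_force": force on the tool from outside, world axes, zero at the start; "torque": the same for the moment, N m; "opening": finger opening in m; "grasp_force": force on a finger pad.
Only numpy, scipy, OpenCV 4.12 (cv2) and the standard library are available. Lean on these libraries where they do the work, as an engineer would, in place of code of your own. Each camera call takes 0.05 s, during which the arm holds its last target. There are 200 camera calls.

## Working session

There is one attempt and no reset: what is moved stays moved. The work goes in short steps, Python scripts to look and compute and a tool call to move; the robot and the scene stay as the last step left them, time stands still between calls to the robot, and variables do not carry over. Pictures are saved under pics/ and viewed, at most 12 in all, crops included, and the job is handed in when it is done.

Besides the shell and the picture viewer there is one more tool, called after "Call:" in YAML: its name, and indented under it one key for each argument. play_rows: Moves the arm, as the interface text tells. Its arguments: {"type":"object","properties":{"increments":{"type":"array"},"grip_force":{"type":"number"}},"required":["increments"]}

```bash
mkdir -p pics
cat > h.py <<'E'
import numpy as np, cv2
from workcell import telemetry, camera, calibration, workorder
from scipy.spatial.transform import Rotation as R
def cal(n):
    c=calibration(n); f=192/np.tan(np.radians(c["vertical_fov"])/2)
    return f,c["cx"],c["cy"],cv2.Rodrigues(np.array(c["rvec"],float))[0],np.array(c["tvec"],float).ravel()
def pts(n,depth):  # world xyz per pixel
    f,cx,cy,M,t=cal(n); v,u=np.mgrid[:384,:512]
    P=np.stack([(u-cx)/f*depth,(v-cy)/f*depth,depth],-1)
    W=(P-t)@M; W[depth==0]=np.nan; return W
def save(n,img): cv2.imwrite("pics/"+n+".png",cv2.cvtColor(img,cv2.COLOR_RGB2BGR))
E
python3 - <<'E'
from h import *
for n in("scene","top"):
    print({k:np.round(v,3) for k,v in calibration(n).items()})
    p,d=camera(n); np.savez(n+"0.npz",p=p,d=d)
    save(n+"0",cv2.resize(p,None,fx=1.5,fy=1.5))
print(telemetry.get_obs())
E
```

```text
{'vertical_fov': np.float64(52.542), 'cx': np.float64(258.935), 'cy': np.float64(187.259), 'rvec': array([ 2.461,  0.821, -0.238]), 'tvec': array([-0.473, -0.231,  1.381])}
{'vertical_fov': np.float64(45.417), 'cx': np.float64(248.784), 'cy': np.float64(192.2), 'rvec': array([ 2.23 , -2.177,  0.07 ]), 'tvec': array([-0.05 ,  0.582,  1.772])}
{'time': 0.1, 'q': array([ 7.67746244e+01,  5.01054098e+00,  1.00394637e+01,  9.50991628e+01,
       -7.59389255e-04,  8.99997107e+01]), 'qd': array([-0.0435537 , -0.02701069,  0.07878264, -0.07756685,  0.01566554,
        0.07424808]), 'joint_efforts': array([-7.51896714e-04, -5.21556759e+01,  4.65656841e+01,  1.57767377e-02,
        1.66552758e-05, -3.61890912e-06]), 'ee_pos': array([0.12578769, 0.53521544, 0.2265333 ]), 'tcp_rot': array([-1.79929760e+02,  7.59033968e-04,  1.66774915e+02]), 'wrist_force': array([-0.14599215,  0.24444973,  0.14602805]), 'torque': array([ 0.00912236, -0.0076735 ,  0.00548891]), 'grasp_force': 0.0, 'opening': 0.08545147260856344}
```

View pics/scene0.png

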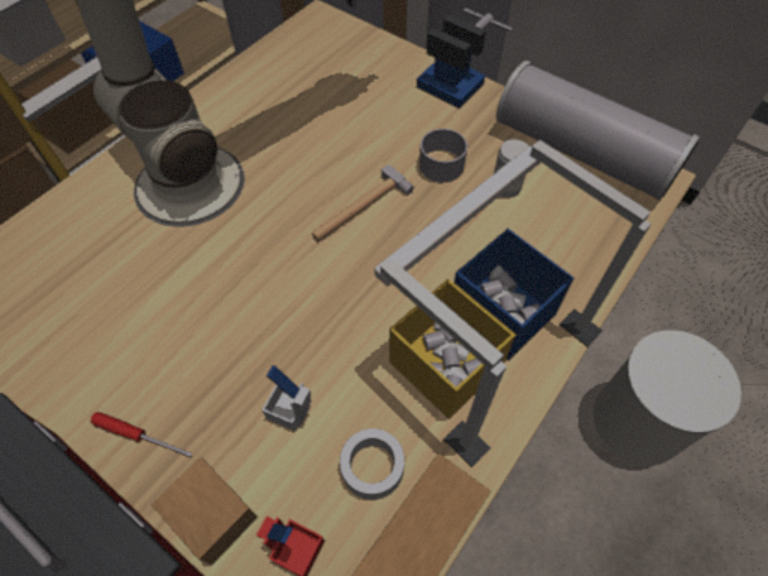

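View pics/top0.png

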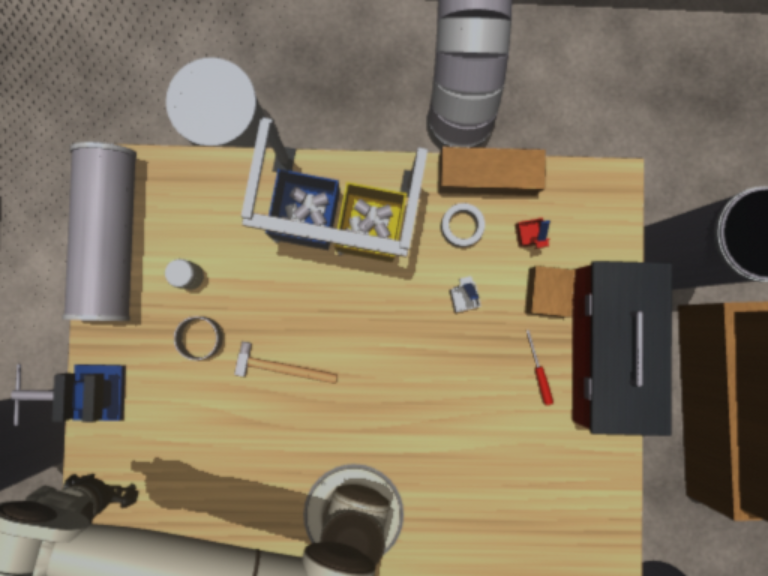

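The scene shows the bare-metal dipper with a blue handle at scene (285,395) and top (465,293) in the 1.5x pictures. The red look-alike is at scene (290,540) and top (533,232). The blue bin is at top (305,207), left of the yellow one. The bare-metal one fits the description, so I'll confirm it in a crop and measure.

```bash
cat > m.py <<'E'
from h import *
c=[]
for n,(u,v) in {"scene":(192,263),"top":(310,197)}.items():
    z=np.load(n+"0.npz"); p,d=z["p"],z["d"]; W=pts(n,d)
    s=30; c.append(cv2.resize(p[v-s:v+s,u-s:u+s],(400,400),interpolation=cv2.INTER_CUBIC))
    hsv=cv2.cvtColor(p,cv2.COLOR_RGB2HSV)
    blue=cv2.inRange(hsv,(100,110,30),(125,255,255))>0
    roi=np.zeros_like(blue); roi[v-s:v+s,u-s:u+s]=1
    q=W[blue&roi]; q=q[np.isfinite(q).all(1)]; q=q[q[:,2]>.09]
    print(n,"handle",len(q),q.mean(0).round(4)); u_,s_,vt=np.linalg.svd(q-q.mean(0)); print(vt.round(3),s_.round(4)); print(q[np.argsort(q[:,2])][[0,5,-5,-1]].round(3))
    q=W[roi&(W[...,2]>.012)]; np.save(n+"_dip.npy",q)
    for lo,hi in((.012,.035),(.035,.06),(.085,.13)):
        a=q[(q[:,2]>lo)&(q[:,2]<hi)]
        if len(a)>4: print(lo,len(a),a.mean(0).round(3),cv2.minAreaRect((a[:,:2]*1000).astype(np.float32)))
    # bins: rims z ~ .14
    for nm,m in(("blue",blue),("yellow",cv2.inRange(hsv,(22,120,40),(32,255,255))>0)):
        a=W[m&(abs(W[...,2]-.14)<.008)&(W[...,0]>.5)]
        print(nm,len(a),a[:,2].mean().round(3),cv2.minAreaRect((a[:,:2]*1000).astype(np.float32)))
    a=W[(abs(W[...,2]-.337)<.008)&(W[...,0]>.4)]
    print("lampbar",len(a),cv2.minAreaRect((a[:,:2]*1000).astype(np.float32)))
save("crop0",np.hstack(c))
E
python3 m.py
```

```text
scene handle 163 [ 0.5775 -0.2704  0.1486]
[[ 0.484  0.126 -0.866]
 [-0.262  0.965 -0.006]
 [-0.835 -0.23  -0.5  ]] [0.26   0.0685 0.0159]
[[ 0.593 -0.262  0.116]
 [ 0.597 -0.273  0.118]
 [ 0.561 -0.268  0.176]
 [ 0.562 -0.276  0.179]]
0.012 146 [ 0.57  -0.284  0.024] ((567.0733642578125, -273.95098876953125), (64.2317123413086, 63.705265045166016), 13.491411209106445)
0.035 131 [ 0.567 -0.292  0.046] ((567.8475952148438, -282.53887939453125), (67.144775390625, 48.852569580078125), 9.569477081298828)
0.085 179 [ 0.601 -0.267  0.113] ((601.1295776367188, -265.49395751953125), (26.319589614868164, 39.849632263183594), 4.003098964691162)
blue 487 0.138 ((706.2347412109375, -107.3985595703125), (674.0490112304688, 187.21949768066406), 77.3614273071289)
yellow 315 0.139 ((745.6290283203125, -24.582870483398438), (152.01243591308594, 158.5228271484375), 80.61048126220703)
lampbar 1946 ((783.3856201171875, 55.10432434082031), (361.5893859863281, 235.39671325683594), 80.65272521972656)
top handle 6 [ 0.5611 -0.2706  0.1754]
[[-0.156  0.924  0.35 ]
 [-0.627 -0.366  0.688]
 [-0.763  0.112 -0.6
[... 172 characters left out ...]
875, -299.2969970703125), (70.50831604003906, 145.55496215820312), 28.565744400024414)
0.035 56 [ 0.56  -0.264  0.047] ((564.99951171875, -269.5171203613281), (62.96528244018555, 65.09416961669922), 14.27205753326416)
0.085 58 [ 0.599 -0.26   0.114] ((597.5122680664062, -259.7075500488281), (26.591535568237305, 36.54123306274414), 14.382637023925781)
blue 81 0.139 ((730.1976318359375, -110.9107666015625), (667.243408203125, 154.03448486328125), 80.3841323852539)
yellow 174 0.138 ((744.4562377929688, -20.96984100341797), (149.65631103515625, 160.84454345703125), 80.58554077148438)
lampbar 1047 ((781.9481201171875, 58.25187683105469), (358.7021179199219, 235.05661010742188), 80.61911010742188)
```

View pics/crop0.png

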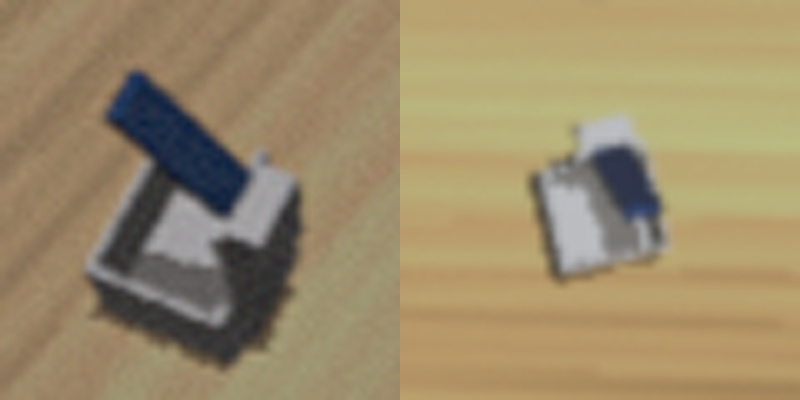

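The crop confirms it: a bare-metal cup, with the blue handle in the left tile from (125,95) to (240,195), leaning back over the cup from the plate and hook. The handle direction puts the dipper's yaw at about 15°, and the size and height checks agree. Next are the lip and the first move.

```bash
cat >> h.py <<'E'
def toolR(yaw): # tool leaning 30 deg along handle, dipper yaw in deg
    return R.from_matrix(R.from_euler('z',yaw,degrees=True).as_matrix()@np.array([[-.866025,0,.5],[0,1,0],[-.5,0,-.866025]]))
def inc(p,Rt,p0=None,R0=None):
    o=telemetry.get_obs(); p0=o["ee_pos"] if p0 is None else p0
    R0=R.from_euler('xyz',o["tcp_rot"],degrees=True) if R0 is None else R0
    return (R0.inv().apply(np.array(p)-p0)*1000).round(1).tolist(),(R0.inv()*Rt).as_rotvec(degrees=True).round(2).tolist()
G=np.array([.5684,-.2728,.157])
E
python3 - <<'E'
from h import *
yb=-9.4; Rb=R.from_euler('z',yb,degrees=True).as_matrix()
for n in("scene","top"):
    z=np.load(n+"0.npz"); p,d=z["p"],z["d"]; W=pts(n,d); hsv=cv2.cvtColor(p,cv2.COLOR_RGB2HSV)
    for nm,m in(("blue",cv2.inRange(hsv,(100,110,20),(125,255,255))>0),("yellow",cv2.inRange(hsv,(20,110,40),(34,255,255))>0)):
        a=W[m&(abs(W[...,2]-.139)<.006)&(W[...,0]>.62)&(W[...,1]>-.12)&(W[...,1]<.25)]
        b=a@Rb; lo,hi=b.min(0),b.max(0)
        f=b[b[:,0]<lo[0]+.012]
        print(n,nm,len(a),"bin frame lo",lo.round(4),"hi",hi.round(4),"front",len(f),f.mean(0).round(4),np.polyfit(f[:,1],f[:,0],1).round(3))
    a=W[(abs(W[...,2]-.337)<.006)&(W[...,0]>.4)]@Rb; print("bar lo",np.percentile(a,1,axis=0).round(4),np.percentile(a,99,axis=0).round(4))
T=toolR(15)
print(inc(G-.08*T.apply([0,0,1]),T), inc([.36,.2,.33],T))
E
```

```text
scene blue 409 bin frame lo [0.6613 0.1907 0.133 ] hi [0.8193 0.3433 0.144 ] front 76 [0.6645 0.2608 0.1376] [0.    0.664]
scene yellow 453 bin frame lo [0.6588 0.0215 0.133 ] hi [0.8189 0.1739 0.1441] front 85 [0.663  0.0892 0.1381] [-0.     0.663]
bar lo [0.6478 0.0024 0.3317] [0.8803 0.3535 0.3427]
top blue 65 bin frame lo [0.6623 0.1959 0.1331] hi [0.8166 0.3432 0.1448] front 1 [0.6623 0.2245 0.1388] [1.475 0.331]
top yellow 188 bin frame lo [0.6569 0.0261 0.1331] hi [0.8183 0.1757 0.1449] front 61 [0.6599 0.103  0.1374] [-0.003  0.66 ]
bar lo [0.6451 0.0106 0.3314] [0.8771 0.359  0.3426]
([-580.5, -704.2, 1.1], [-7.46, -29.4, -27.55]) ([-304.7, -272.9, -103.1], [-7.46, -29.4, -27.55])<stdin>:9: RankWarning: Polyfit may be poorly conditioned
```

Call:
play_rows:
  increments:
    - [[-300, -270, -100], [-7.46, -29.4, -27.55], 0]
    - [[-300, -270, -100], [-7.46, -29.4, -27.55], 0]
    - [[-300, -270, -100], [-7.46, -29.4, -27.55], 0]
    - [[-300, -270, -100], [-7.46, -29.4, -27.55], 0]
    - [[-300, -270, -100], [-7.46, -29.4, -27.55], 0]
    - [[-300, -270, -100], [-7.46, -29.4, -27.55], 0]
    - [[-300, -270, -100], [-7.46, -29.4, -27.55], 0]
    - [[-300, -270, -100], [-7.46, -29.4, -27.55], 0]
    - [[-300, -270, -100], [-7.46, -29.4, -27.55], 0]
    - [[-580, -704, -50], [-7.46, -29.4, -27.55], 0]
    - [[-580, -704, -50], [-7.46, -29.4, -27.55], 0]
    - [[-580, -704, -50], [-7.46, -29.4, -27.55], 0]
    - [[-580, -704, -50], [-7.46, -29.4, -27.55], 0]
    - [[-580, -704, -50], [-7.46, -29.4, -27.55], 0]
    - [[-580, -704, -50], [-7.46, -29.4, -27.55], 0]
    - [[-580, -704, -50], [-7.46, -29.4, -27.55], 0]
    - [[-580, -704, -50], [-7.46, -29.4, -27.55], 0]
    - [[-580, -704, -50], [-7.46, -29.4, -27.55], 0]
    - [[-580, -704, -50], [-7.46, -29.4, -27.55], 0]
    - [[-580, -704, -50], [-7.46, -29.4, -27.55], 0]

```text
time: 2.1
ee_pos: [0.5284, -0.2819, 0.2768]
tcp_rot: [179.9, 30.0, -165.1]
wrist_force: [1.5, 1.2, 0.4]
opening: 0.0857
grasp_force: 0.0
```

Run:
```python
from h import *
o=telemetry.get_obs();print(o["time"],o["q"].round(1),o["ee_pos"],o["tcp_rot"])
T=toolR(15); print(T.as_euler('xyz',degrees=True))
print(inc(G-.05*T.apply([0,0,1]),T), inc(G,T))
p,d=camera("scene"); save("s1",cv2.resize(p[180:330,100:300],(800,600),interpolation=cv2.INTER_CUBIC))
```

```text
2.1 [-39.4  -7.6  -1.9  77.2  24.1 -50.4] [ 0.52836666 -0.28194155  0.27679783] [ 179.89570028   30.02705894 -165.10176573]
[-180.           30.00001157 -165.        ]
([24.4, -1.6, 74.3], [0.05, 0.03, -0.09]) ([24.4, -1.7, 124.3], [0.05, 0.03, -0.09])
```

View pics/s1.png

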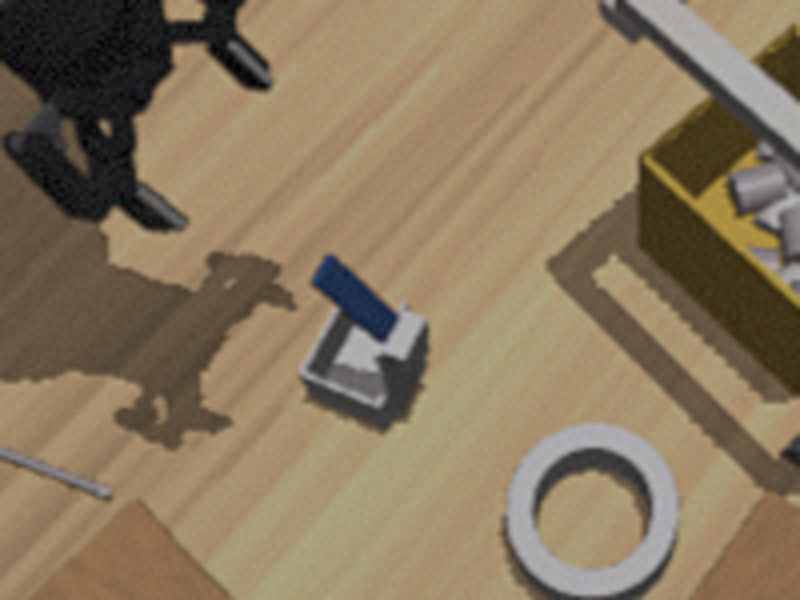

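The fingers, with tips at (258,78) and (180,222), straddle the line of the handle, whose top is at (325,265). I'll line up and slide down the handle slowly.

Call:
play_rows:
  increments:
    - [[24.4, -1.7, 20], [0, 0, 0], 0]
    - [[24.4, -1.7, 50], [0, 0, 0], 0]
    - [[24.4, -1.7, 74], [0, 0, 0], 0]
    - [[24.4, -1.7, 90], [0, 0, 0], 0]
    - [[24.4, -1.7, 104], [0, 0, 0], 0]
    - [[24.4, -1.7, 114], [0, 0, 0], 0]
    - [[24.4, -1.7, 121], [0, 0, 0], 0]
    - [[24.4, -1.7, 124], [0, 0, 0], 0]
    - [[24.4, -1.7, 124], [0, 0, 0], 0]

```text
time: 3.05
ee_pos: [0.5683, -0.2705, 0.158]
tcp_rot: [179.9, 30.0, -165.0]
wrist_force: [0.2, -0.1, 0.7]
opening: 0.0852
grasp_force: 0.0
```

Run:
```python
from h import *
o=telemetry.get_obs();print(o["time"],o["ee_pos"],o["tcp_rot"],o["wrist_force"])
p,d=camera("scene"); save("s2",cv2.resize(p[215:305,130:250],(800,600),interpolation=cv2.INTER_CUBIC))
```

```text
3.05 [ 0.56833368 -0.27047209  0.15799934] [ 179.92559704   30.03485134 -165.0347043 ] [ 0.15561861 -0.05900941  0.73565885]
```

View pics/s2.png

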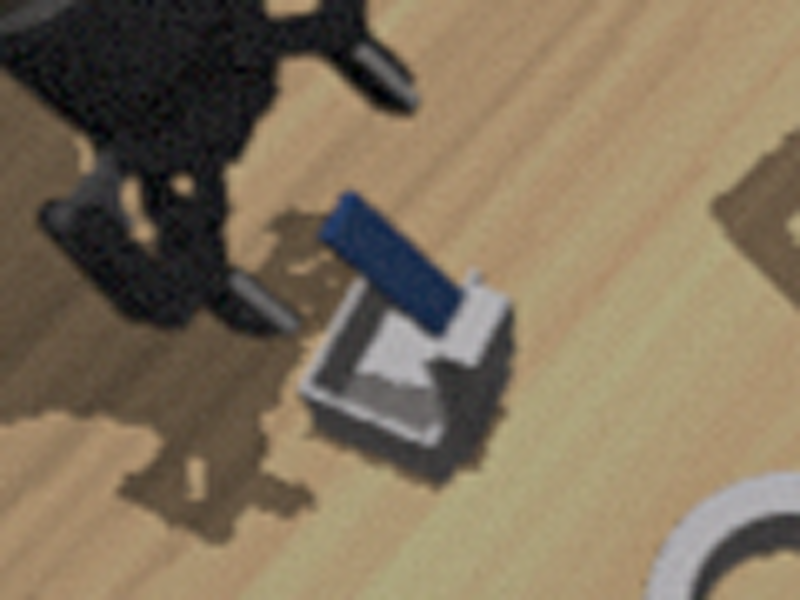

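Run:
```python
from h import *
o=telemetry.get_obs(); T=R.from_euler('xyz',o["tcp_rot"],degrees=True)
f,cx,cy,M,t=cal("scene"); print("cam pos",-M.T@t)
for k in (0,.006,.022,-.022):
    c=M@(o["ee_pos"]+k*T.apply([0,0,1]))+t; print(k,((c[:2]/c[2]*f+[cx,cy])-[130,215])*800/120)
p,d=camera("scene"); W=pts("scene",d); L=T.inv().apply((W-o["ee_pos"]).reshape(-1,3)).reshape(W.shape)*1000
hsv=cv2.cvtColor(p,cv2.COLOR_RGB2HSV)
b=(cv2.inRange(hsv,(100,110,30),(125,255,255))>0)&(abs(L)<90).all(-1); q=L[b]
print("handle in tool mm",len(q),np.median(q,0),np.percentile(q,3,axis=0),np.percentile(q,97,axis=0))
g=(abs(L[...,0])<20)&(abs(L[...,2])<40)&(abs(abs(L[...,1])-48)<14)&~b
for s in(-1,1):
    q=L[g&(L[...,1]*s>0)]; print("finger",len(q),np.percentile(q,[5,50,97],axis=0).round(1))
```

```text
cam pos [ 0.93986526 -0.46540873  1.04179835]
0 [365.61236175 236.47113189]
0.006 [375.16275208 244.94874203]
0.022 [400.26322419 267.22971795]
-0.022 [329.93251755 204.79914796]
handle in tool mm 167 [-2.75708662 -2.54379211 11.86779739] [ -5.07449406 -10.51566772 -19.03560502] [-0.55571235  6.49291379 47.85453999]
finger 51 [[-11.3 -56.4 -38.5]
 [ -7.2 -49.4 -31.8]
 [  4.6 -43.1 -18.2]]
finger 56 [[-10.8  42.1 -38.5]
 [ -5.8  43.4 -30.1]
 [ 10.4  54.7 -17.6]]
```

Call:
play_rows:
  increments:
    - [[0, -2, 0], [0, 0, 0], 0.3]
    - [[0, -2, 0], [0, 0, 0], 0.5]
    - [[0, -2, 0], [0, 0, 0], 0.5]
    - [[0, -2, 0], [0, 0, 0], 0.5]
    - [[0, -2, 0], [0, 0, 0], 0.5]
  grip_force: 60

```text
time: 3.65
ee_pos: [0.5688, -0.2724, 0.158]
tcp_rot: [179.9, 30.0, -165.0]
wrist_force: [0.1, -0.9, 0.2]
opening: 0.0426
grasp_force: 0.0
```

Run:
```python
from h import *
o=telemetry.get_obs(); T=R.from_euler('xyz',o["tcp_rot"],degrees=True); print(o["opening"])
p,d=camera("scene"); W=pts("scene",d); L=T.inv().apply((W-o["ee_pos"]).reshape(-1,3)).reshape(W.shape)*1000
hsv=cv2.cvtColor(p,cv2.COLOR_RGB2HSV)
b=(cv2.inRange(hsv,(100,110,30),(125,255,255))>0)&(abs(L)<90).all(-1); q=L[b]
print("handle",np.percentile(q,[3,50,97],axis=0).round(1))
g=(abs(L[...,0])<16)&(abs(L[...,2])<40)&(abs(L[...,1])>14)&(abs(L[...,1])<60)&~b
for s in(-1,1):
    q=L[g&(L[...,1]*s>0)]; print("finger",len(q),np.percentile(q,[5,50,97,100],axis=0).round(1))
save("s3",cv2.resize(p[215:305,130:250],(800,600),interpolation=cv2.INTER_CUBIC))
```

```text
0.042591802444222296
handle [[ -5.4  -9.4 -20.3]
 [ -3.2  -0.4  12.2]
 [ -0.6   8.1  47.2]]
finger 78 [[-11.  -35.3 -39.2]
 [ -7.5 -28.8 -25.4]
 [  5.1 -22.   -9.5]
 [  7.1 -21.6  -6.3]]
finger 85 [[-11.5  20.5 -37.4]
 [ -6.5  22.3 -24.2]
 [  9.1  34.4  -8.9]
 [ 11.3  35.1  -6.7]]
```

View pics/s3.png

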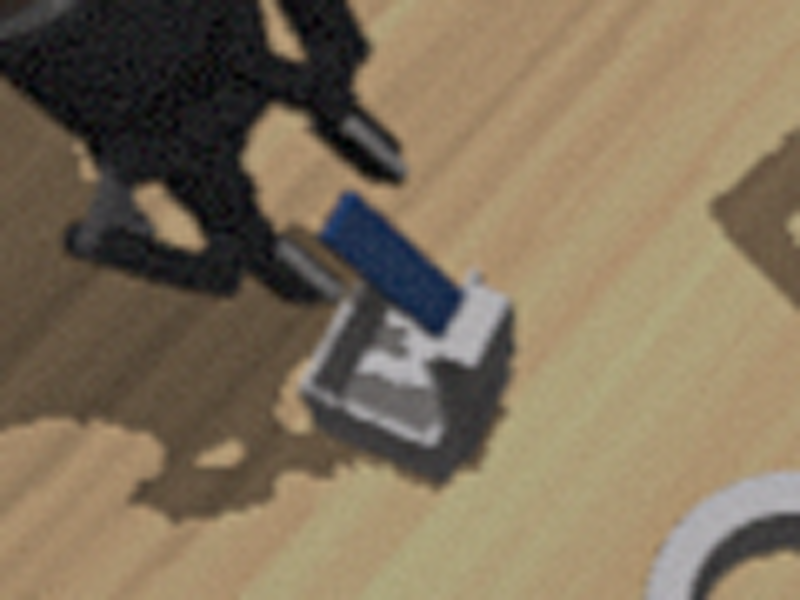

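The fingers are centred on the handle, but the tips (405,178) and (340,295) stand further back than expected. I'll advance 14 mm along the handle and close.

Call:
play_rows:
  increments:
    - [[0, 0, 7], [0, 0, 0], 0.5]
    - [[0, 0, 14], [0, 0, 0], 0.5]
    - [[0, 0, 14], [0, 0, 0], 0.6]
    - [[0, 0, 14], [0, 0, 0], 0.7]
    - [[0, 0, 14], [0, 0, 0], 0.8]
    - [[0, 0, 14], [0, 0, 0], 0.9]
    - [[0, 0, 14], [0, 0, 0], 1]
    - [[0, 0, 14], [0, 0, 0], 1]
    - [[0, 0, 14], [0, 0, 0], 1]
  grip_force: 60

```text
time: 4.6
ee_pos: [0.5755, -0.2706, 0.1458]
tcp_rot: [179.9, 30.0, -165.0]
wrist_force: [-0.3, -0.5, -1.5]
opening: 0.0205
grasp_force: 58.9
```

Run:
```python
from h import *
o=telemetry.get_obs(); print(o["opening"],o["grasp_force"],o["wrist_force"],o["ee_pos"])
T=R.from_euler('xyz',o["tcp_rot"],degrees=True); print("world up 40mm in tool:",T.inv().apply([0,0,40]))
```

```text
0.020507165699804156 58.91264319419861 [-0.30396593 -0.45742078 -1.50339724] [ 0.57551    -0.27057829  0.14575877]
world up 40mm in tool: [-20.01657013   0.04940174 -34.63140886]
```

Gripped, with the opening at about the handle's width. Lifting about 90 mm.

Call:
play_rows:
  increments:
    - [[-3, 0, -5], [0, 0, 0], 1]
    - [[-10, 0, -17], [0, 0, 0], 1]
    - [[-18, 0, -31], [0, 0, 0], 1]
    - [[-28, 0, -48], [0, 0, 0], 1]
    - [[-38, 0, -66], [0, 0, 0], 1]
    - [[-45, 0, -78], [0, 0, 0], 1]
    - [[-45, 0, -78], [0, 0, 0], 1]
    - [[-45, 0, -78], [0, 0, 0], 1]

```text
time: 5.4
ee_pos: [0.5755, -0.2707, 0.2356]
tcp_rot: [179.9, 30.0, -165.0]
wrist_force: [-1.1, 0.6, -3.7]
opening: 0.0211
grasp_force: 58.8
```

```bash
cat > inh.py <<'E'
from h import *
o=telemetry.get_obs(); T=R.from_euler('xyz',o["tcp_rot"],degrees=True); print(o["ee_pos"],o["tcp_rot"],o["wrist_force"],o["opening"])
n="scene"; p,d=camera(n); W=pts(n,d); L=T.inv().apply((W-o["ee_pos"]).reshape(-1,3)).reshape(W.shape)*1000
hsv=cv2.cvtColor(p,cv2.COLOR_RGB2HSV)
b=(cv2.inRange(hsv,(100,110,30),(125,255,255))>0)&(abs(L[...,:2])<30).all(-1)&(abs(L[...,2])<90); q=L[b]
print("handle",len(q),np.percentile(q,[3,50,97],axis=0).round(1)); 
vt=np.linalg.svd(q-q.mean(0))[2]; print("axis,normal (tool)",vt[0].round(3),vt[2].round(3), "world",T.apply(vt[0]).round(3))
E
python3 inh.py
python3 - <<'E'
from h import *
o=telemetry.get_obs(); p,d=camera("scene"); W=pts("scene",d)
save("s4",cv2.resize(p[195:305,130:276],(800,600),interpolation=cv2.INTER_CUBIC))
E
```

```text
[ 0.57546026 -0.2707093   0.23560123] [ 179.91762772   30.01642138 -165.04564295] [-1.11362237  0.62286444 -3.7016383 ] 0.021089753880383855
handle 198 [[ -5.9  -9.2 -33.8]
 [ -3.8   0.9  -1.3]
 [ -0.9  10.   33.3]]
axis,normal (tool) [-0.002 -0.088  0.996] [-0.999  0.034  0.001] world [ 0.506  0.045 -0.861]
```

View pics/s4.png

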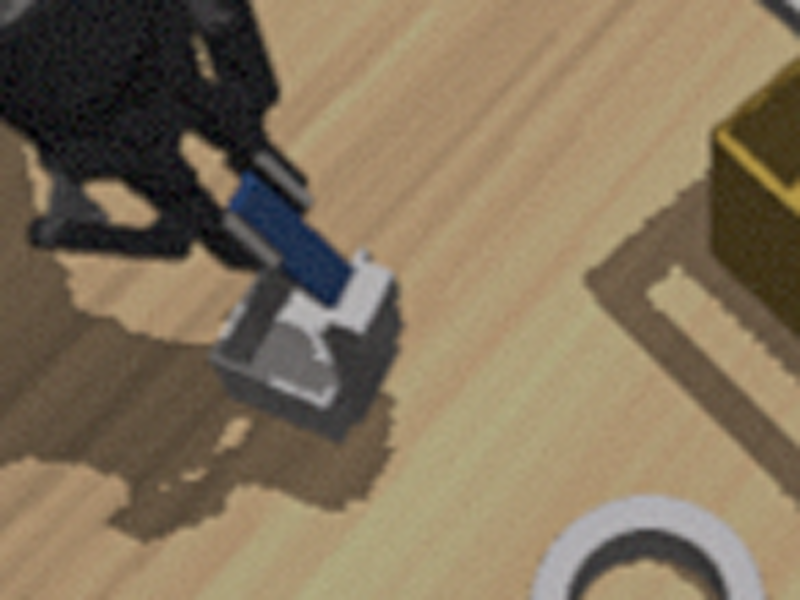

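The dipper is held upright: the handle is between the pads at (255,200), the cup at (310,370) is clear of its shadow, and the handle position in the tool is unchanged. Now computing the transit to a standoff in front of the lip.

```bash
cat >> h.py <<'E'
LIP=np.array([.6972,.1552,.140]); YB=-9.4; RB=R.from_euler('z',YB,degrees=True)
E
python3 - <<'E'
from h import *
A=LIP+RB.apply([-.1075,0,.0339+.062]); print(A)
print(inc([.53,-.06,.238],toolR(3)), inc(A,toolR(YB)))
E
```

```text
[0.59114349 0.17275754 0.2359    ]
([-10.9, 215.0, 2.8], [6.12, -0.06, 10.32]) ([-113.0, 424.0, 64.7], [12.32, -0.08, 21.06])
```

Call:
play_rows:
  increments:
    - [[0, 15, 0], [0.5, 0, 0.8], 1]
    - [[-2, 45, 1], [1.3, 0, 2.2], 1]
    - [[-4, 80, 1], [2.3, 0, 3.9], 1]
    - [[-6, 115, 2], [3.3, 0, 5.5], 1]
    - [[-8, 150, 2], [4.3, 0, 7.2], 1]
    - [[-10, 185, 3], [5.3, 0, 8.9], 1]
    - [[-20, 215, 6], [6.1, 0, 10.3], 1]
    - [[-32, 250, 14], [7.2, 0, 12.2], 1]
    - [[-49, 285, 24], [8.3, 0, 14.1], 1]
    - [[-66, 320, 35], [9.4, 0, 16], 1]
    - [[-83, 355, 46], [10.4, 0, 17.8], 1]
    - [[-98, 388, 55], [11.4, 0, 19.4], 1]
    - [[-108, 412, 62], [12, 0, 20.5], 1]
    - [[-113, 424, 65], [12.3, 0, 21.1], 1]
    - [[-113, 424, 65], [12.3, 0, 21.1], 1]
    - [[-113, 424, 65], [12.3, 0, 21.1], 1]

```text
time: 7.1
ee_pos: [0.5912, 0.1726, 0.2354]
tcp_rot: [-179.9, 29.9, 170.7]
wrist_force: [-0.1, -0.3, -2.9]
opening: 0.0207
grasp_force: 59.2
```

```bash
cat > see.py <<'E'
import sys
exec(open("inh.py").read())
# dipper axes estimate: tool -> dipper nominal; hook bridge top points (z=~115) in bin-lip frame
B=RB.inv().apply((W-LIP).reshape(-1,3)).reshape(W.shape)*1000
e=RB.inv().apply(o["ee_pos"]-LIP)*1000; print("tcp in lip frame",e.round(1))
hook=e+[27.5,0,-33.9]; print("expected hook in lip frame",hook.round(1))
m=(abs(B[...,0]-hook[0])<25)&(abs(B[...,1]-hook[1])<40)&(abs(B[...,2]-hook[2]-4)<8)&(hsv[...,1]<110)&~b
q=B[m]; print("bridge pts",len(q),np.percentile(q,[5,50,95],axis=0).round(1)); 
if len(q)>5:
    print(cv2.minAreaRect(q[:,:2].astype(np.float32))); c=np.linalg.lstsq(np.c_[q[:,:2],np.ones(len(q))],q[:,2],rcond=None)[0]; print("slope",c.round(3))
l=(cv2.inRange(hsv,(100,110,20),(125,255,255))>0)&(abs(B[...,0])<8)&(abs(B[...,1])<75)&(abs(B[...,2])<6); print("lip pts",l.sum(),np.percentile(B[l],[5,50,95],axis=0).round(1))
v0,u0=np.array([128,205])
save(sys.argv[1],cv2.resize(p[110:230,190:350],(800,600),interpolation=cv2.INTER_CUBIC))
E
python3 see.py s5
```

```text
[0.59121779 0.17260716 0.23536381] [-179.90620052   29.9173275   170.68545808] [-0.07387648 -0.32258636 -2.93276146] 0.02070907994542153
handle 117 [[ -6.2  -9.3 -35.3]
 [ -3.3   1.1   0.2]
 [ -0.9  10.   32.3]]
axis,normal (tool) [-0.013  0.135 -0.991] [-1.     0.014  0.015] world [-0.454  0.213  0.865]
tcp in lip frame [-1.074e+02 -1.000e-01  9.540e+01]
expected hook in lip frame [-79.9  -0.1  61.5]
bridge pts 35 [[-94.  -19.5  61.1]
 [-86.   -6.3  64.5]
 [-83.3  16.4  69.3]]
((-88.09992980957031, -1.6638774871826172), (38.893917083740234, 14.756543159484863), 76.14775848388672)
slope [-4.2700e-01  2.7000e-02  2.7832e+01]
lip pts 58 [[ -0.6 -72.7  -5.5]
 [  1.   -8.8  -1.9]
 [  5.8  69.7   1.4]]
```

View pics/s5.png

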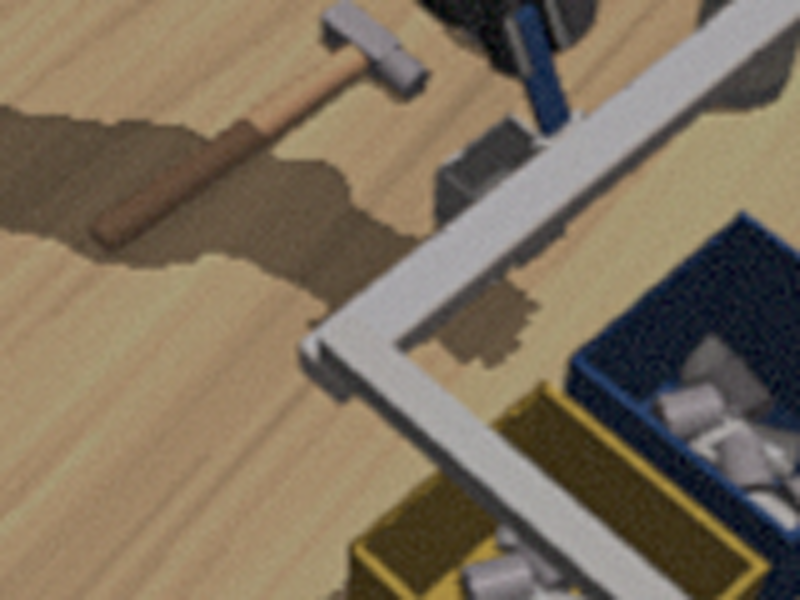

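Run:
```python
from h import *
o=telemetry.get_obs(); T=R.from_euler('xyz',o["tcp_rot"],degrees=True)
Td=toolR(YB); Z0=o["ee_pos"][2]+.0121-.157; Od=o["ee_pos"]-RB.apply([.0275-.0395+.0395-.0275+0,0,0])
# dipper origin: grip = tcp - .014 z_tool ; origin = grip - Rz*(5,0,157)mm
g=o["ee_pos"]-.014*T.apply([0,0,1]); O=g-RB.apply([.005,0,.157]); print("origin",O.round(4))
for n in("top","scene"):
    p,d=camera(n); W=pts(n,d); D=RB.inv().apply((W-O).reshape(-1,3)).reshape(W.shape)*1000
    L=T.inv().apply((W-o["ee_pos"]).reshape(-1,3)).reshape(W.shape)*1000
    hsv=cv2.cvtColor(p,cv2.COLOR_RGB2HSV); bl=cv2.inRange(hsv,(100,110,30),(125,255,255))>0
    near=(abs(D[...,0])<60)&(abs(D[...,1])<60)
    r=near&~bl&(D[...,2]>38)&(D[...,2]<62); q=D[r]
    if len(q)>8:
        print(n,"cup rim",len(q),np.percentile(q,[2,50,98],axis=0).round(1),cv2.minAreaRect(q[:,:2].astype(np.float32)))
        q=q[abs(q[:,2]-np.median(q[:,2]))<6]; print(" slope x,y",np.linalg.lstsq(np.c_[q[:,:2],np.ones(len(q))],q[:,2],rcond=None)[0].round(3))
    h=near&~bl&(D[...,2]>100)&(D[...,2]<122)&(D[...,0]>15); q=D[h]
    if len(q)>5: print(n,"hook top",len(q),np.percentile(q,[5,50,95],axis=0).round(1))
    for lo in range(-30,40,10):
        q=L[bl&near&(L[...,2]>lo)&(L[...,2]<lo+10)]
        if len(q)>3: print("  handle z",lo,len(q),"y",q[:,1].min().round(1),q[:,1].max().round(1))
```

```text
origin [0.5795 0.174  0.0909]
top cup rim 25 [[-18.2 -29.6  38.7]
 [ 25.9 -23.1  46.8]
 [ 29.1  32.   50.9]] ((13.958520889282227, -9.257759094238281), (74.48640441894531, 48.88169479370117), 41.24773406982422)
 slope x,y [ 7.2000e-02 -2.7000e-02  4.5359e+01]
top hook top 55 [[ 28.8 -13.1 104.9]
 [ 37.3   1.2 111.1]
 [ 47.4  16.4 118.1]]
scene cup rim 89 [[-29.4 -33.4  38.7]
 [-25.2  -3.9  46.7]
 [ -0.6  30.4  51.8]] ((-17.988204956054688, -0.76519775390625), (31.228246688842773, 70.3041763305664), 7.979466438293457)
 slope x,y [-3.500e-02 -6.000e-03  4.604e+01]
scene hook top 34 [[ 27.9 -19.2 109.3]
 [ 33.8  -5.3 114.1]
 [ 37.4  16.1 118.8]]
  handle z -30 16 y -3.0 11.3
  handle z -20 14 y -3.1 10.2
  handle z -10 15 y -5.5 12.8
  handle z 0 18 y -11.0 5.9
  handle z 10 16 y -10.8 5.1
  handle z 20 19 y -9.8 7.7
  handle z 30 6 y -9.3 4.5
```

The pictures agree with the expected dipper pose within about 2 mm. The handle is at (540,80), the cup at (490,170), and the lamp bar partly hides the plate. I'll go down to 28 mm above the hang height for lamp clearance, then move forward.

Call:
play_rows:
  increments:
    - [[5, 0, 9], [0, 0, 0], 1]
    - [[12, 0, 20], [0, 0, 0], 1]
    - [[17, 0, 29], [0, 0, 0], 1]
    - [[17, 0, 29.4], [0, 0, 0], 1]
    - [[10, 0, 33.5], [0, 0, 0], 1]
    - [[-2, 0, 40.5], [0, 0, 0], 1]
    - [[-16, 0, 48.5], [0, 0, 0], 1]
    - [[-30, 0, 56.5], [0, 0, 0], 1]
    - [[-42, 0, 63.5], [0, 0, 0], 1]
    - [[-49, 0, 67.5], [0, 0, 0], 1]
    - [[-52.3, 0, 69.4], [0, 0, 0], 1]
    - [[-52.3, 0, 69.4], [0, 0, 0], 1]
    - [[-52.3, 0, 69.4], [0, 0, 0], 1]

```text
time: 8.55
ee_pos: [0.6704, 0.1595, 0.2027]
tcp_rot: [-180.0, 30.0, 170.6]
wrist_force: [-0.3, -0.3, -4.0]
opening: 0.0204
grasp_force: 59.2
```

```bash
cat > m2.py <<'E'
from h import *
import sys
o=telemetry.get_obs(); T=R.from_euler('xyz',o["tcp_rot"],degrees=True)
e=RB.inv().apply(o["ee_pos"]-LIP)*1000; print(o["time"],"tcp rot",o["tcp_rot"].round(1),"F",o["wrist_force"].round(1),"hook exp in lip",(e+[27.5,0,-33.9]).round(1))
for n in("scene","top"):
    p,d=camera(n); W=pts(n,d); B=RB.inv().apply((W-LIP).reshape(-1,3)).reshape(W.shape)*1000
    hsv=cv2.cvtColor(p,cv2.COLOR_RGB2HSV); bl=cv2.inRange(hsv,(100,110,20),(125,255,255))>0
    h=e+[27.5,0,-33.9]
    q=B[~bl&(abs(B[...,1]-h[1])<24)&(abs(B[...,0]-h[0])<20)&(abs(B[...,2]-h[2]-2)<9)]
    if len(q)>4: print(n,"hook top",len(q),np.percentile(q,[5,50,95],axis=0).round(1))
    q=B[~bl&(abs(B[...,0]-h[0]+39.5)<45)&(abs(B[...,1])<45)&(abs(B[...,2]-h[2]+61)<10)]
    if len(q)>4: print(n,"cup rim",len(q),np.percentile(q,[3,50,97],axis=0).round(1))
    q=B[bl&(abs(B[...,0])<9)&(abs(B[...,1])<78)&(abs(B[...,2])<4)]
    if len(q)>4: print(n,"lip",len(q),np.percentile(q,[5,50,95],axis=0).round(1))
    if n=="scene": save(sys.argv[1],cv2.resize(p[110:230,210:370],(800,600),interpolation=cv2.INTER_CUBIC))
E
python3 m2.py s6
```

```text
8.55 tcp rot [-180.    30.   170.6] F [-0.3 -0.3 -4. ] hook exp in lip [ 0.4 -0.1 28.8]
scene hook top 92 [[ -8.4 -18.8  24.9]
 [  0.5  -4.7  30.9]
 [ 10.4  13.2  35.7]]
scene cup rim 116 [[-68.8 -34.2 -41.5]
 [-53.7  -7.3 -34.8]
 [  1.7  30.9 -24.4]]
scene lip 52 [[ -2.2 -74.2  -3.7]
 [  0.5 -33.1  -1.1]
 [  7.3  71.9   1.3]]
top hook top 24 [[-11.4 -12.   23.5]
 [ -7.    0.6  29.8]
 [ -2.4  18.7  38.3]]
top cup rim 25 [[-30.2 -38.1 -41.3]
 [-11.1 -16.7 -33.7]
 [ -4.3  38.9 -22.7]]
```

View pics/s6.png

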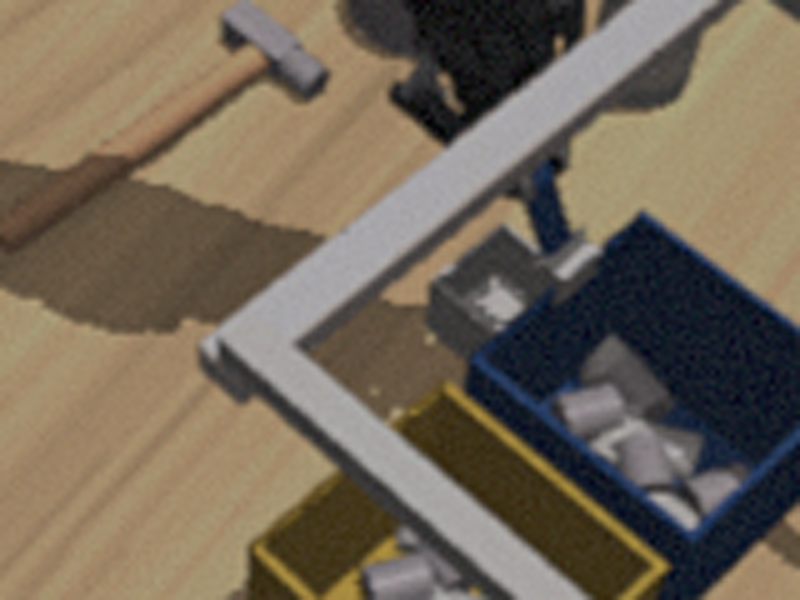

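The hook bridge at (575,262) straddles the blue front lip, with the cup outside at (490,290). The measured hook offset in x is under 1 mm. Lowering slowly, first by 20 mm.

Call:
play_rows:
  increments:
    - [[1.5, 0, 2.6], [0, 0, 0], 1]
    - [[3, 0, 5.2], [0, 0, 0], 1]
    - [[4.5, 0, 7.8], [0, 0, 0], 1]
    - [[6, 0, 10.4], [0, 0, 0], 1]
    - [[7.5, 0, 13], [0, 0, 0], 1]
    - [[9, 0, 15.6], [0, 0, 0], 1]
    - [[10, 0, 17.3], [0, 0, 0], 1]
    - [[10, 0, 17.3], [0, 0, 0], 1]
    - [[10, 0, 17.3], [0, 0, 0], 1]

```text
time: 9.55
ee_pos: [0.6707, 0.1595, 0.1828]
tcp_rot: [-180.0, 30.0, 170.6]
wrist_force: [-0.5, 0.0, -3.9]
opening: 0.0211
grasp_force: 59.2
```

```bash
python3 m2.py s7
```

```text
9.55 tcp rot [-180.    30.   170.6] F [-0.5  0.  -3.9] hook exp in lip [ 0.6 -0.1  8.9]
scene hook top 90 [[ -9.2 -19.1   4.4]
 [  0.7  -4.4  11.4]
 [ 10.5  12.9  14.9]]
scene cup rim 100 [[-68.2 -33.6 -61.2]
 [-55.2  -3.  -55. ]
 [  1.3  32.  -44.7]]
scene lip 47 [[ -1.5 -74.3  -3. ]
 [  1.1 -30.6  -0.5]
 [  7.5  72.    1.2]]
top hook top 28 [[ -9.3 -15.8   3.8]
 [ -5.1   2.    7.2]
 [ -0.7  18.2  17.6]]
top cup rim 25 [[-28.  -35.8 -59.6]
 [-11.7 -18.4 -53.3]
 [ -4.6  33.  -42.6]]
```

View pics/s7.png

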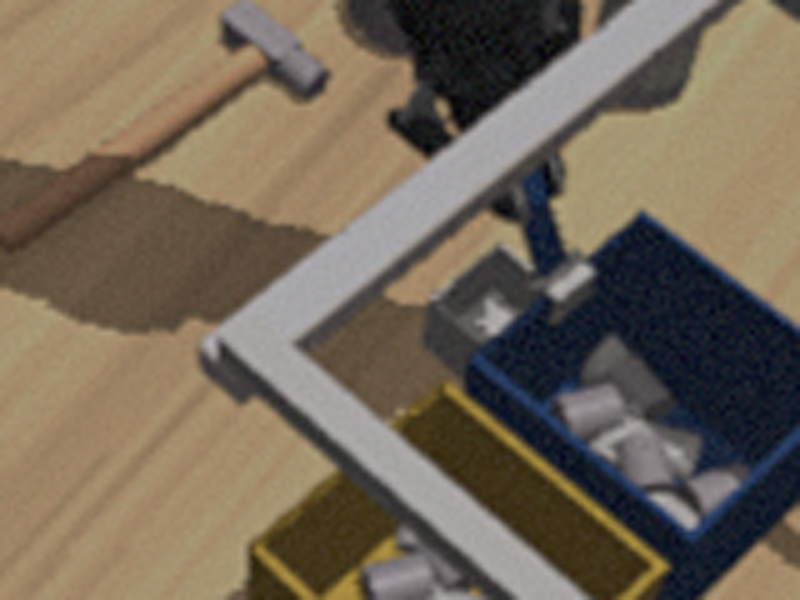

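The tongue at (570,290) is now inside the bin with the plate outside, and there is no side force. Lowering the rest gently.

Call:
play_rows:
  increments:
    - [[0.5, 0, 0.9], [0, 0, 0], 1]
    - [[1, 0, 1.7], [0, 0, 0], 1]
    - [[1.5, 0, 2.6], [0, 0, 0], 1]
    - [[2, 0, 3.5], [0, 0, 0], 1]
    - [[2.5, 0, 4.3], [0, 0, 0], 1]
    - [[3, 0, 5.2], [0, 0, 0], 1]
    - [[3.5, 0, 6.1], [0, 0, 0], 1]
    - [[3.5, 0, 6.1], [0, 0, 0], 1]

```text
time: 10.45
ee_pos: [0.6706, 0.1594, 0.1755]
tcp_rot: [-180.0, 30.0, 170.6]
wrist_force: [0.1, -0.4, -3.2]
opening: 0.0206
grasp_force: 59.3
```

Call:
play_rows:
  increments:
    - [[0.25, 0, 0.45], [0, 0, 0], 1]
    - [[0.5, 0, 0.9], [0, 0, 0], 1]
    - [[0.75, 0, 1.3], [0, 0, 0], 1]
    - [[0.75, 0, 1.3], [0, 0, 0], 1]

```text
time: 10.85
ee_pos: [0.6708, 0.1595, 0.1746]
tcp_rot: [-180.0, 30.1, 170.6]
wrist_force: [-1.0, -0.8, -0.8]
opening: 0.0208
grasp_force: 59.6
```

Contact is starting: the wrist now carries about 2.5 N less. A little further.

Call:
play_rows:
  increments:
    - [[0.25, 0, 0.4], [0, 0, 0], 1]
    - [[0.25, 0, 0.4], [0, 0, 0], 1]
    - [[0.4, 0, 0.7], [0, 0, 0], 1]
    - [[0.4, 0, 0.7], [0, 0, 0], 1]

```text
time: 11.25
ee_pos: [0.671, 0.1595, 0.1746]
tcp_rot: [180.0, 30.1, 170.6]
wrist_force: [-5.1, -0.4, 6.7]
opening: 0.0208
grasp_force: 60.5
```

```bash
python3 m2.py s8
```

```text
11.25 tcp rot [180.   30.1 170.6] F [-5.1 -0.4  6.7] hook exp in lip [ 0.9 -0.   0.7]
scene hook top 92 [[ -8.6 -17.1  -3.6]
 [  0.8  -2.2   3.5]
 [ 10.6  19.3   7.2]]
scene cup rim 94 [[-68.4 -33.  -69.5]
 [-55.6   1.9 -63.2]
 [  1.   31.4 -52.3]]
scene lip 48 [[ -1.5 -74.6  -3.6]
 [  0.9 -33.8  -1.2]
 [  6.8  72.4   1.6]]
top hook top 36 [[ -9.3 -17.9  -4.6]
 [ -4.    2.5   2. ]
 [  0.6  22.3   7.7]]
top cup rim 24 [[-31.3 -40.  -69.2]
 [-10.8 -16.9 -62. ]
 [ -4.8  38.  -53.6]]
```

The hook rests on the lip with about 10 N and the dipper upright. Easing the load slightly, then opening and withdrawing along the handle.

Call:
play_rows:
  increments:
    - [[-0.2, 0, -0.3], [0, 0, 0], 1]
    - [[-0.2, 0, -0.3], [0, 0, 0], 0.7]
    - [[-0.2, 0, -0.3], [0, 0, 0], 0.6]
    - [[-0.2, 0, -0.3], [0, 0, 0], 0.5]
    - [[-0.2, 0, -0.3], [0, 0, 0], 0.35]
    - [[-0.2, 0, -0.3], [0, 0, 0], 0.2]
    - [[-0.2, 0, -0.3], [0, 0, 0], 0.2]
    - [[-0.2, 0, -0.3], [0, 0, 0], 0.2]
    - [[-0.2, 0, -10], [0, 0, 0], 0.2]
    - [[-0.2, 0, -25], [0, 0, 0], 0.2]
    - [[-0.2, 0, -45], [0, 0, 0], 0.2]
    - [[-0.2, 0, -65], [0, 0, 0], 0.2]
    - [[20, 0, -85], [0, 0, 0], 0.2]
    - [[50, 0, -105], [0, 0, 0], 0.2]
    - [[80, 0, -125], [0, 0, 0], 0.2]
    - [[80, 0, -125], [0, 0, 0], 0.2]
    - [[80, 0, -125], [0, 0, 0], 0.2]

```text
time: 13.05
ee_pos: [0.5403, 0.1816, 0.2436]
tcp_rot: [179.9, 30.2, 170.6]
wrist_force: [-0.1, 0.3, -0.5]
opening: 0.068
grasp_force: 0.0
```

Run:
```python
from h import *
o=telemetry.get_obs(); print(o["time"],o["ee_pos"],o["wrist_force"].round(1))
p,d=camera("scene"); W=pts("scene",d); B=RB.inv().apply((W-LIP).reshape(-1,3)).reshape(W.shape)*1000
hsv=cv2.cvtColor(p,cv2.COLOR_RGB2HSV); bl=cv2.inRange(hsv,(100,110,20),(125,255,255))>0
q=B[~bl&(abs(B[...,1])<24)&(abs(B[...,0])<20)&(abs(B[...,2]-2)<9)]; print("hook",len(q),np.percentile(q,[5,50,95],axis=0).round(1))
q=B[bl&(abs(B[...,1])<24)&(abs(B[...,0]+30)<35)&(B[...,2]>10)&(B[...,2]<80)]; q-=q.mean(0); a=np.linalg.svd(q)[2][0]; print("handle axis",len(q),(a*np.sign(a[2])).round(3))
save("s9",cv2.resize(p[110:230,210:370],(800,600),interpolation=cv2.INTER_CUBIC))
```

```text
13.05 [0.54031393 0.18160189 0.24364955] [-0.1  0.3 -0.5]
hook 91 [[ -8.  -16.1  -5.4]
 [  0.7  -2.6   2.9]
 [ 10.2  18.2   7. ]]
handle axis 91 [-0.503  0.021  0.864]
```

View pics/s9.png

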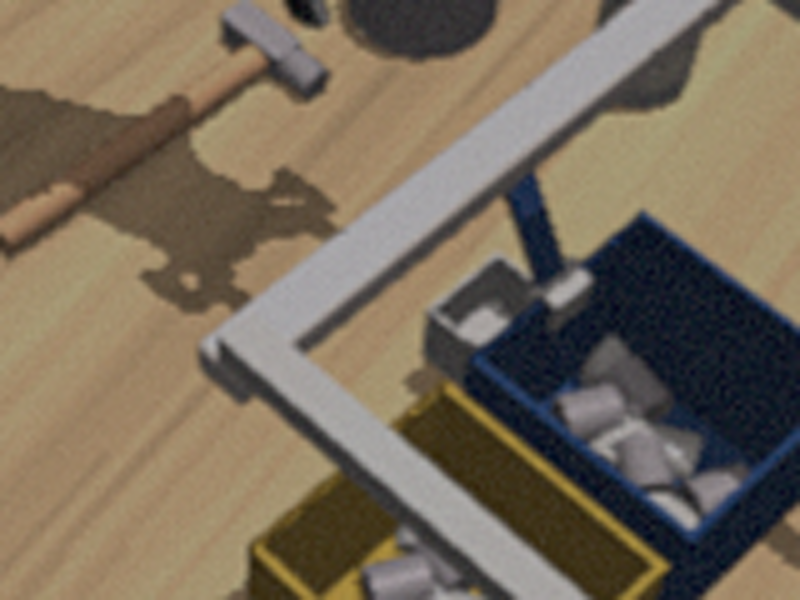

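The dipper hangs upright on the blue lip: hook at (568,290), cup outside at (485,310), handle axis as nominal. The gripper is clear, so I'll hand it in.

```bash
python3 -c "
from workcell import workorder; print(workorder.job_done())"
```

```text
the job is handed in; nothing more can be done
None
```

The blue-handled dipper hangs upright by its hook on the blue bin's front lip, cup outside, with the gripper let go and clear; the job is handed in, and no verdict came back.

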